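Seat the cooler fan, then hold up the full tin of fan screws

ROBOT

A 7-joint arm with a two-finger parallel gripper is mounted at the origin on the work surface. World frame = base frame: x ahead of the robot, y to its left, z up, the work surface at z = 0. Lengths are in mm, angles in rad, forces in N, time in s.
With the tool pointing down it reaches from about 400 to 925 mm from the base axis. Payload 4.1 kg.
Tool frame: the origin (TCP) lies at the very end of the fingers, on their centre line; the grasp point (between the pads) lies 19 mm behind it; z points along the fingers, y is the direction in which the jaws open and shut (so a half turn about z gives the same grasp; the last joint's range is limited). The gripper opens to 85 mm and grips with 20 to 120 N. Pads are 22 mm wide; open, the fingers measure 114 mm over their backs; the gripper's body (76 mm by 85 mm) begins 54 mm behind the grasp point. The pads swing forward as they close: fully open they stand 13 mm farther back than shut.
Start: joints at [-1.261, 0.398, 0.045, 1.537, -0.019, 1.207, -0.051], TCP at [258.366, 596.487, 192.947] pointing down, gripper open.
Joint ranges: [-2.82, 2.82], [-0.49, 2.23], [-1.37, 1.46], [0, 2.46], [-1.36, 4.5], [0.23, 2], [-2.94, 2.94]. Speed limits (rad/s): [2.57, 2.57, 3.14, 3.14, 3.14, 3.14, 3.14].

INTERFACE

Orientations are given as a unit quaternion [x, y, z, w].
In Python, from rig import r, effector, inverse_kinematics, eyes, hand_in gives the robot as it stands. The module is installed in compiled form; this text tells all that it offers. Calls block until the motion is done:
- r.move_pose(position, orientation): joint-space move of the TCP to a pose.
- r.move_l(position, rotation=None, feed=150, force_limit=None): straight line of the TCP; rotation=None keeps the orientation; feed is the mean speed in mm/s. With force_limit (N) it stops when the force on the tool has changed by that much, and returns True; else False.
- r.move_j(angles): joint-space move.
- effector.command_gripper(opening, newtons=None): finger opening in mm; newtons is the grip in N (None keeps the last); returns when the fingers have stopped.
- r.pause(seconds).
- inverse_kinematics(position, orientation): joint angles nearest the present ones, or None.
- eyes.snapshot(name): name is "side" or "top"; returns a dict with "pixels" (420x560x3 uint8, blue, green, red), "fx", "fy", "cx", "cy" (pixels), "D" ([k1, k2, p1, p2, k3] as OpenCV has them; the pictures are not rectified), "cam_to_world" (4x4, takes a point from camera to world coordinates). Camera axes: x right, y down, z forward; pixel columns grow to the right and rows downward; lengths in mm; the calibration is good to about 2 mm. A picture is of the moment at which its call begins. There is no depth.
A pose or a line that the arm cannot do raises r.MotionError and nothing moves.
- hand_in(): hands the job in, once; it reports no verdict.
Readings, each from a call of its own:
- r.read_time_s(): time.
- r.read_qpos(): joint angles.
- r.read_joint_velocities(): joint speeds.
- r.read_effort(): joint torques, N m.
- r.read_position(): TCP position.
- r.read_ee_rot(): TCP orientation.
- r.read_contact_force(): force on the tool from outside, world axes, zero at the start.
- r.read_ft_torque(): the same for the moment, N m.
- r.read_grip_width(): finger opening in mm.
Only numpy, scipy, OpenCV 4.12 (cv2) and the standard library are available. Lean on these libraries where they do the work, as an engineer would, in place of code of your own. Each camera call takes 0.05 s, during which the arm holds its last target.

TASK

Set the small square fan down on the heatsink, the same way up as it lies now and flush with the heatsink's edges all round, ready to be screwed on, and let go of it. Then get me its screws: the three round tins look alike, but only one is full and it is clearly the heaviest, so heft them, leave the other two standing upright on the bench, and finish with the full one still held in the gripper, upright and still, at least 10 cm above the bench, over the grey mat. Do not drop the fan or a tin, and leave everything else on the bench where it is.

Things in the scene. Friction and masses are not known exactly. Their poses are not given: they have to be found in the camera images.
- fan: small square computer fan, black plastic frame 60 x 60 mm and 25 mm high, about 80 g, lying flat on the bench, no lead. Origin at the centre of its underside; x and y along its sides, z up. Its flat outer sides can be gripped, 60 mm apart, either pair; it is four-way symmetrical, so any quarter turn fits.
- sink_top (a point): centre of the flat top face of the aluminium finned heatsink, which is 60 x 60 mm, 30 mm high and fixed; its top is 60 mm above the bench. x and y along the heatsink's sides, z up. The heatsink stands in the middle of a main board on a wooden deck. The fan goes on top, its origin on this point.
- deck: fixed wooden deck 200 x 200 mm, 18 mm thick, with a 170 mm square main board on standoffs (board's top 30 mm above the bench) and the heatsink at its middle. Origin at the centre of the deck's underside, axes along its sides; board parts up to 54 mm high above the bench stand along its +x edge, 52 mm and more from the centre; everything nearer to the heatsink is at most 40 mm high.
- tin_1: round closed tin of bare metal, 60 mm in diameter, 72 mm high, lid on, straight-sided, standing on the bench; one of three that look identical. Origin at the centre of its underside, z up. Which of the three is the full one differs each time, and only its weight tells; its contents lie in the bottom half and may shift a little. Grip it round the sides, in its upper half, from above. The full tin weighs 0.5 to 0.7 kg, the other two 0.1 to 0.3 kg each.
- tin_2: round closed tin of bare metal, 60 mm in diameter, 72 mm high, lid on, straight-sided, standing on the bench; one of three that look identical. Origin at the centre of its underside, z up. Which of the three is the full one differs each time, and only its weight tells; its contents lie in the bottom half and may shift a little. Grip it round the sides, in its upper half, from above. The full tin weighs 0.5 to 0.7 kg, the other two 0.1 to 0.3 kg each.
- tin_3: round closed tin of bare metal, 60 mm in diameter, 72 mm high, lid on, straight-sided, standing on the bench; one of three that look identical. Origin at the centre of its underside, z up. Which of the three is the full one differs each time, and only its weight tells; its contents lie in the bottom half and may shift a little. Grip it round the sides, in its upper half, from above. The full tin weighs 0.5 to 0.7 kg, the other two 0.1 to 0.3 kg each.
- screwdriver: dark-handled screwdriver, 175 mm long, 22 mm thick, lying on the bench between the task's things; not part of the job, leave it alone. Origin on its underside
- tape_roll: black roll of tape, 60 mm across, 18 mm high, lying flat between the task's things; not part of the job, leave it alone. Origin on its underside
- memory_stick: bare memory module, 133 x 30 x 4 mm, lying flat between the task's things; not part of the job, leave it alone. Origin on its underside
- pliers: pliers with dark grips, about 165 mm long, 16 mm thick, lying on the left of the bench; not part of the job, leave it alone. Origin on its underside
- plastic_jar: closed white plastic jar with a grey lid, 62 mm across, 45 mm high, at the back; not part of the job, leave it alone. Origin on its underside
- paste_syringe: small white syringe of paste, 125 mm long, 21 mm high at its flange, lying between the wooden deck and the tins; not part of the job, leave it alone. Origin on its underside
- multimeter: dark handheld multimeter, 175 x 85 x 42 mm, lying at the back; not part of the job, leave it alone. Origin on its underside
- table: the bench itself, a wooden top at height 0. Fixed equipment up to 180 mm high stands along its left, right and far edges, all of it off the grey mat
- bench_mat: thin grey mat on the middle of the bench, 500 mm from near to far edge and 800 mm from left to right, lying from 280 to 780 mm in front of the robot and 400 mm to either side; origin at its centre; flat, fixed, does not raise what stands on it. Nothing over the mat is taller than the heatsink with the fan on it (85 mm)
There are look-alikes about, which are no part of the job. Leave any turquoise look-alike of the fan alone.

How it is judged (in metres and radians):
On the way:
1. the fan sits flush on the heatsink, released (horizontal distance between fan and sink_top below 0.004 m and z of fan in the frame of sink_top between -0.003 and 0.003 m and angle between fan's own z axis and vertical below 0.06 rad and (angle between the x axis of fan and the x axis of sink_top, either way round below 0.07 rad or angle between the x axis of fan and the y axis of sink_top, either way round below 0.07 rad) and contact force between fan and the fingers below 0.1 N and linear speed of fan below 0.03 m/s), for 0.3 s.
At the end, for the whole second after the job is handed in: Fan flat on the heatsink, centred within 4 mm, parallel within 4 degrees (any quarter turn), untouched; the two light tins (under 4 N each) upright on the bench, released; the full one gripped, still, upright within 11 degrees, underside over 100 mm up, over the mat, resting on nothing (all of step 1 and ((height (world z) of tin_1 above 0.1 m and angle between tin_1's own z axis and vertical below 0.2 rad and linear speed of tin_1 below 0.03 m/s and contact force between tin_1 and the fingers above 1 N and world x of tin_1 between 0.28 and 0.78 m and world y of tin_1 between -0.4 and 0.4 m and contact force between tin_1 and deck below 0.1 N and contact force between tin_1 and fan below 0.1 N and (height (world z) of tin_2 between -0.004 and 0.004 m and angle between tin_2's own z axis and vertical below 0.05 rad and linear speed of tin_2 below 0.03 m/s and contact force between tin_2 and the fingers below 0.1 N and contact force between tin_2 and table below 4 N) and (height (world z) of tin_3 between -0.004 and 0.004 m and angle between tin_3's own z axis and vertical below 0.05 rad and linear speed of tin_3 below 0.03 m/s and contact force between tin_3 and the fingers below 0.1 N and contact force between tin_3 and table below 4 N)) or (height (world z) of tin_2 above 0.1 m and angle between tin_2's own z axis and vertical below 0.2 rad and linear speed of tin_2 below 0.03 m/s and contact force between tin_2 and the fingers above 1 N and world x of tin_2 between 0.28 and 0.78 m and world y of tin_2 between -0.4 and 0.4 m and contact force between tin_2 and deck below 0.1 N and contact force between tin_2 and fan below 0.1 N and (height (world z) of tin_1 between -0.004 and 0.004 m and angle between tin_1's own z axis and vertical below 0.05 rad and linear speed of tin_1 below 0.03 m/s and contact force between tin_1 and the fingers below 0.1 N and contact force between tin_1 and table below 4 N) and (height (world z) of tin_3 between -0.004 and 0.004 m and angle between tin_3's own z axis and vertical below 0.05 rad and linear speed of tin_3 below 0.03 m/s and contact force between tin_3 and the fingers below 0.1 N and contact force between tin_3 and table below 4 N)) or (height (world z) of tin_3 above 0.1 m and angle between tin_3's own z axis and vertical below 0.2 rad and linear speed of tin_3 below 0.03 m/s and contact force between tin_3 and the fingers above 1 N and world x of tin_3 between 0.28 and 0.78 m and world y of tin_3 between -0.4 and 0.4 m and contact force between tin_3 and deck below 0.1 N and contact force between tin_3 and fan below 0.1 N and (height (world z) of tin_1 between -0.004 and 0.004 m and angle between tin_1's own z axis and vertical below 0.05 rad and linear speed of tin_1 below 0.03 m/s and contact force between tin_1 and the fingers below 0.1 N and contact force between tin_1 and table below 4 N) and (height (world z) of tin_2 between -0.004 and 0.004 m and angle between tin_2's own z axis and vertical below 0.05 rad and linear speed of tin_2 below 0.03 m/s and contact force between tin_2 and the fingers below 0.1 N and contact force between tin_2 and table below 4 N)))); the arm keeps its last pose, push and grip.
It fails at once if the fan is dropped or thrown (moves faster than 0.7 m/s out of the fingers) (contact force between fan and the fingers below 0.02 N and linear speed of fan above 0.7 m/s).
It fails at once if a tin is dropped or thrown (moves faster than 0.7 m/s out of the fingers) (contact force between tin_1 and the fingers below 0.02 N and linear speed of tin_1 above 0.7 m/s).
It fails at once if a tin is dropped or thrown (moves faster than 0.7 m/s out of the fingers) (contact force between tin_2 and the fingers below 0.02 N and linear speed of tin_2 above 0.7 m/s).
It fails at once if a tin is dropped or thrown (moves faster than 0.7 m/s out of the fingers) (contact force between tin_3 and the fingers below 0.02 N and linear speed of tin_3 above 0.7 m/s).
It fails at once if something else on the bench is shifted by more than 3 cm (distance of any of screwdriver, tape_roll, memory_stick, pliers, plastic_jar, paste_syringe, multimeter from where it was at the start of the episode above 0.03 m).
It also fails if it takes over 72 s, if anything falls off the work surface, if the arm or the gripper's body presses on something with over 40 N, if the wrist force passes 120 N, or if a joint passes its speed limit or range.

## Working session

There is one attempt and no reset: what is moved stays moved. The work goes in short steps, each a Python script; the robot and the scene stay as the last script left them, time stands still between calls to the robot, and variables do not carry over. Pictures are saved under pics/ and viewed, and the job is handed in when it is done.

```bash
mkdir -p pics; ls; python3 - <<'E'
from rig import r,effector,eyes
import cv2,numpy as np
for n in("top","side"):
    s=eyes.snapshot(n); cv2.imwrite(f"pics/{n}0.png",s["pixels"])
    print(n,s["fx"],s["fy"],s["cx"],s["cy"],s["D"]);print(np.round(s["cam_to_world"],3))
print(r.read_time_s(),r.read_position(),r.read_ee_rot(),r.read_grip_width(),r.read_contact_force())
E
```

```text
pics
top 416.97162709051844 416.97162709051844 288.9390318655237 209.63702542310418 [0.00889855 0.         0.         0.         0.        ]
[[ 1.300000e-02 -9.910000e-01  1.370000e-01  4.783190e+02]
 [-1.000000e+00 -1.000000e-02  2.500000e-02  9.345600e+01]
 [-2.400000e-02 -1.370000e-01 -9.900000e-01  1.048211e+03]
 [ 0.000000e+00  0.000000e+00  0.000000e+00  1.000000e+00]]
side 391.18232467622715 391.18232467622715 278.05849252812396 210.13667215823773 [-0.09785616  0.          0.          0.          0.        ]
[[ 9.89000e-01 -9.00000e-02  1.20000e-01  5.14580e+02]
 [-1.50000e-01 -5.97000e-01  7.88000e-01 -6.11943e+02]
 [ 1.00000e-03 -7.97000e-01 -6.04000e-01  6.20665e+02]
 [ 0.00000e+00  0.00000e+00  0.00000e+00  1.00000e+00]]
0.1 [258.1104584  595.87182139 191.93162469] [ 2.02904627e-01  9.79198094e-01 -8.91021306e-04 -1.07452922e-04] 85.40288282197669 [ 0.75420208  0.04230552 -0.88748873]
```

View pics/top0.png

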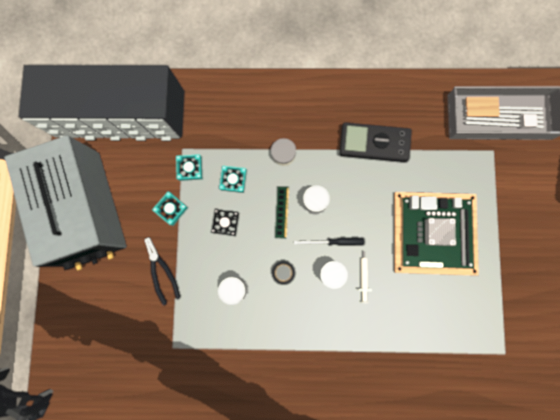

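View pics/side0.png

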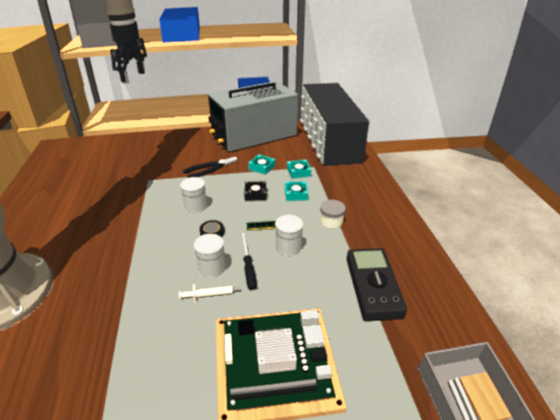

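Fan candidates in the top view are the black one at (225,222), and turquoise ones at (188,166), (232,179) and (170,208). The black one matches the description. Tin candidates are (316,199), (334,274) and (231,290). The grey-lidded item at (283,151) is the jar and the one at (283,272) is the tape. I'll check close crops next.

```bash
cat > h.py <<'E'
import cv2,numpy as np
def K(s): return np.array([[s["fx"],0,s["cx"]],[0,s["fy"],s["cy"]],[0,0,1]])
def ray(s,uv):
    p=cv2.undistortPoints(np.array(uv,float).reshape(-1,1,2),K(s),np.array(s["D"])).reshape(-1,2)
    T=np.array(s["cam_to_world"]); d=np.c_[p,np.ones(len(p))]@T[:3,:3].T
    return T[:3,3],d
def plane(s,uv,z):
    o,d=ray(s,uv); return o+d*((z-o[2])/d[:,2])[:,None]
def proj(s,X):
    T=np.linalg.inv(np.array(s["cam_to_world"]))
    return cv2.projectPoints(np.array(X,float).reshape(-1,1,3),cv2.Rodrigues(T[:3,:3])[0],T[:3,3],K(s),np.array(s["D"]))[0].reshape(-1,2)
def crop(s,x0,y0,w,h,k,name,ov=None):
    im=cv2.resize(s["pixels"][y0:y0+h,x0:x0+w],None,fx=k,fy=k,interpolation=cv2.INTER_CUBIC)
    for p in (ov if ov is not None else []): 
        cv2.circle(im,(int((p[0]-x0+.5)*k),int((p[1]-y0+.5)*k)),2,(0,0,255),-1)
    cv2.imwrite("pics/"+name,im)
E
python3 - <<'E'
from rig import eyes
from h import *
import pickle
t=eyes.snapshot("top");s=eyes.snapshot("side")
pickle.dump((t,s),open("s0.pkl","wb"))
a=[]
for (S,x,y,w,h) in ((t,205,202,40,40),(t,390,188,92,92),(s,236,172,40,36),(s,210,305,140,115)):
    k=390/max(w,h); im=cv2.resize(S["pixels"][y:y+h,x:x+w],None,fx=k,fy=k,interpolation=cv2.INTER_CUBIC)
    c=np.zeros((300,400,3),np.uint8); im=cv2.resize(im,None,fx=min(1,300/im.shape[0]),fy=min(1,300/im.shape[0])); c[:im.shape[0],:im.shape[1]]=im; a.append(c)
    print(S is t,x,y,im.shape[0]/h)
cv2.imwrite("pics/crops.png",np.vstack([np.hstack(a[:2]),np.hstack(a[2:])]))
E
```

```text
True 205 202 7.5
True 390 188 3.260869565217391
False 236 172 8.333333333333334
False 210 305 2.608695652173913
```

View pics/crops.png

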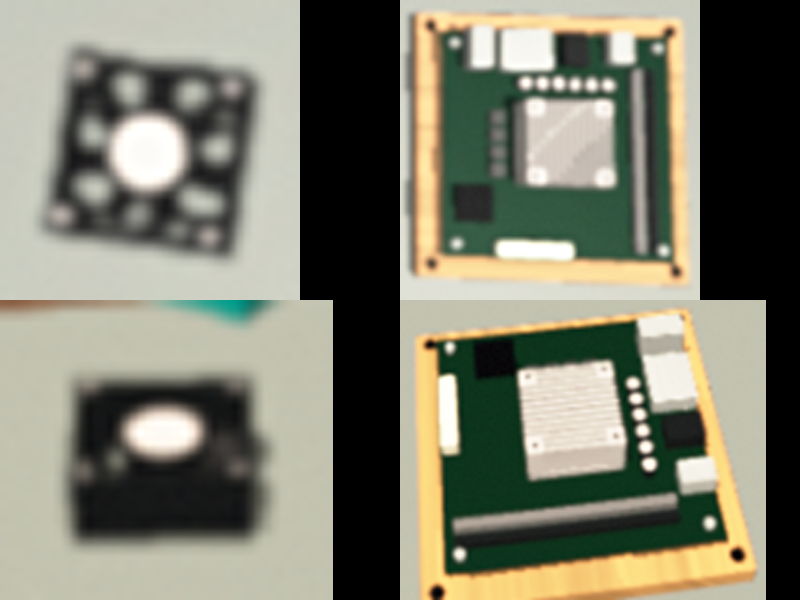

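```bash
cat > m.py <<'E'
from h import *
import pickle
t,s=pickle.load(open("s0.pkl","rb"))
def cent(S,x0,y0,k,pts,rad):
    g=cv2.cvtColor(S["pixels"],cv2.COLOR_BGR2GRAY).astype(float); out=[]
    for U,V in pts:
        u=(U+.5)/k-.5+x0; v=(V+.5)/k-.5+y0
        for _ in range(4):
            n=int(6*rad)+1;o=np.linspace(-rad,rad,n);X,Y=np.meshgrid(u+o,v+o)
            w=cv2.remap(g.astype(np.float32),X.astype(np.float32),Y.astype(np.float32),cv2.INTER_LINEAR)
            m=((X-u)**2+(Y-v)**2)<=rad**2
            w=np.clip(w-w[m].min(),0,None)**2*m; u,v=(X*w).sum()/w.sum(),(Y*w).sum()/w.sum()
        out.append((u,v))
    return np.array(out)
def rep(n,P):
    c=P[:4].mean(0); L=[np.linalg.norm(P[i]-P[(i+1)%4]) for i in range(4)]
    A=[np.degrees(np.arctan2(*(P[(i+1)%4]-P[i])[1::-1])+np.pi*4)%90 for i in range(4)]
    print(n,c.round(1),"sides",np.round(L,1),"ang",np.round(A,1),"hub",P[4:].round(1).tolist())
f=cent(t,205,202,7.5,[(83,68),(232,88),(210,236),(60,214),(149,152)],2)
rep("fan top",plane(t,f,25))
f2=cent(s,236,172,25/3,[(90,85),(237,85),(237,168),(85,168),(162,132)],1.6)
rep("fan side",plane(s,f2,25))
g=cent(t,390,188,300/92,[(136,108),(205,106),(205,178),(137,177)],2)
rep("sink top",plane(t,g,60))
g2=cent(s,210,305,300/115,[(129,77),(203,70),(214,135),(136,144)],1.6)
rep("sink side",plane(s,g2,60))
print(f.round(1).tolist(),f2.round(1).tolist(),g.round(1).tolist(),g2.round(1).tolist())
# deck corners holes etc
for n,S,pts,z in (("tin",t,[(316,198),(334,274),(231,290)],72),):
    hsv=cv2.cvtColor(S["pixels"],cv2.COLOR_BGR2HSV); m=((hsv[...,2]>215)&(hsv[...,1]<30)).astype(np.uint8)
    for p in pts:
        num,lab,st,ce=cv2.connectedComponentsWithStats(m); l=lab[p[1],p[0]]
        X=plane(S,ce[l:l+1],z); print(n,p,st[l],ce[l].round(1),X.round(1))
crop(t,210,180,150,130,5,"tins.png"); crop(s,170,170,150,120,5,"tinss.png")
E
python3 m.py
```

```text
fan top [588.4 282.3  25. ] sides [55.2 53.2 53.1 50.6] ang [84.7 83.2 82.  85.5] hub [[587.8, 274.7, 25.0]]
fan side [586.1 285.4  25. ] sides [52.1 59.9 57.1 59.8] ang [82.  82.9 81.7 78.1] hub [[586.6, 276.6, 25.0]]
sink top [ 566.9 -242.    60. ] sides [46.5 50.3 44.1 48.9] ang [ 0.8 87.6 89.1  0.3] hub []
sink side [ 566.  -244.2   60. ] sides [46.1 43.9 43.8 45.9] ang [87.1 86.3 89.6 89.2] hub []
[[213.6, 210.0], [235.5, 212.2], [232.3, 233.4], [211.2, 230.2], [226.2, 221.7]] [[246.0, 179.6], [264.6, 179.5], [264.6, 191.6], [243.3, 191.7], [255.1, 187.2]] [[431.8, 220.7], [451.7, 220.7], [451.7, 242.0], [432.7, 241.5]] [[260.1, 335.3], [287.3, 333.0], [290.2, 355.8], [263.1, 359.3]]
tin (316, 198) [304 185  27  26 557] [316.8 197.7] [[642.1  52.9  72. ]]
tin (334, 274) [  217   216   287   137 24573] [363.3 301.4] [[403.1 -54.2  72. ]]
tin (231, 290) [  217   216   287   137 24573] [363.3 301.4] [[403.1 -54.2  72. ]]
```

View pics/tins.png

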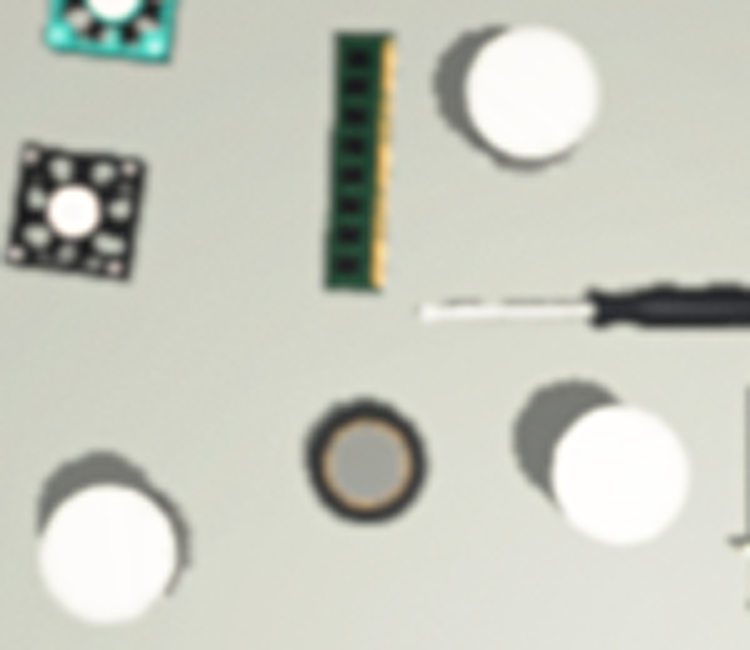

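View pics/tinss.png

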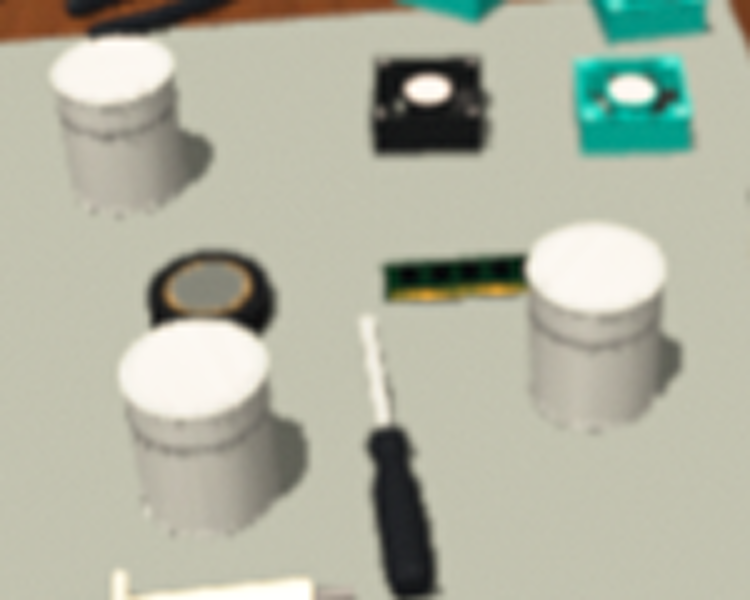

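```bash
cat > m2.py <<'E'
from h import *
import pickle
def blobs(S,x0,y0,w,h,fn,k=8):
    im=cv2.resize(S["pixels"][y0:y0+h,x0:x0+w],None,fx=k,fy=k,interpolation=cv2.INTER_CUBIC)
    m=fn(im).astype(np.uint8)
    cs,_=cv2.findContours(m,cv2.RETR_EXTERNAL,cv2.CHAIN_APPROX_NONE)
    o=[]
    for c in cs:
        if cv2.contourArea(c)<k*k*2: continue
        o.append((cv2.contourArea(c)/k/k,(c.reshape(-1,2)+.5)/k-.5+[x0,y0]))
    return sorted(o,key=lambda a:-a[0])
gray=lambda im:cv2.cvtColor(im,cv2.COLOR_BGR2GRAY)
def cen(c):
    M=cv2.moments(np.float32(c).reshape(-1,1,2)); return np.array([M["m10"]/M["m00"],M["m01"]/M["m00"]])
if __name__=="__main__":
    t,s=pickle.load(open("s0.pkl","rb"))
    for n,S,b,thr,z in (("top",t,(217,214,15,15),200,24),("side",s,(248,182,15,12),170,24)):
        o=blobs(S,*b,lambda im:gray(im)>thr); a,c=o[0]; P=plane(S,c,z)
        print("hub",n,a,plane(S,cen(c),z).round(1),np.ptp(P,axis=0).round(1))
    # outline of dark fan
    for n,S,b in (("top",t,(205,202,40,40)),("side",s,(236,172,40,40))):
        a,c=blobs(S,*b,lambda im:gray(im)<130)[0]
        P=plane(S,c,25)[:,:2] ; R=cv2.minAreaRect(np.float32(P)); print("fan",n,R)
    for n,S,b in (("top",t,(424,212,36,38)),("side",s,(250,320,46,52))):
        o=blobs(S,*b,lambda im:(gray(im)>120)&(cv2.cvtColor(im,cv2.COLOR_BGR2HSV)[...,1]<45))
        a,c=o[0];P=plane(S,c,60)[:,:2]; R=cv2.minAreaRect(np.float32(P)); print("sink",n,a,R,cen(np.float32(P)))
    for n,S,bs,thr in (("top",t,((300,180,34,36),(318,257,36,36),(215,273,36,36)),235),("side",s,((270,210,38,32),(190,230,38,28),(177,172,34,26)),235)):
        for b in bs:
            a,c=blobs(S,*b,lambda im:gray(im)>thr)[0]; P=plane(S,c,72)
            print("tin",n,cen(np.float32(P[:,:2])).round(1),np.ptp(P,axis=0).round(1),cv2.minEnclosingCircle(np.float32(P[:,:2])))
E
python3 m2.py
```

```text
hub top 67.828125 [[587.6 279.8  24. ]] [22.8 23.2  0. ]
hub side 35.0625 [[586.6 277.3  24. ]] [23.5 25.7  0. ]
fan top ((587.2725830078125, 278.1169128417969), (63.2908935546875, 61.77208709716797), 83.11746215820312)
fan side ((586.2837524414062, 261.2408447265625), (95.40017700195312, 63.97388458251953), 82.73180389404297)
sink top 762.109375 ((566.7050170898438, -240.68450927734375), (67.0245361328125, 65.8289566040039), 88.96754455566406) [ 566.42766454 -240.48736536]
sink side 1562.96875 ((565.2403564453125, -251.27407836914062), (80.2051010131836, 62.97312545776367), 88.48844909667969) [ 565.07945853 -250.53896279]
tin top [641.5  54.3] [58.9 58.3  0. ] ((641.4383544921875, 54.19715118408203), 30.06174659729004)
tin top [462.2  12.6] [62.8 61.   0. ] ((462.4394226074219, 13.211565971374512), 31.888944625854492)
tin top [423.1 249.9] [59.6 60.1  0. ] ((423.0505065917969, 249.8539276123047), 30.37992286682129)
tin side [640.1  53.7] [57.7 57.4  0. ] ((640.0494995117188, 53.80561828613281), 29.495498657226562)
tin side [461.1  12.5] [59.2 56.3  0. ] ((461.53411865234375, 13.114912033081055), 29.883447647094727)
tin side [422.2 249.1] [58.7 56.   0. ] ((422.1811218261719, 249.5426788330078), 29.67828941345215)
```

Fan: dots and hub give about (587.3, 278.5), yaw about −7°. The tins agree in both views within 1.5 mm at about (641,54), (462,13) and (422.6,249.6), with a 60 mm diameter as expected. Next I'll refine the sink using the deck outline, which should be a 200 mm square at z = 18.

```bash
cat > m3.py <<'E'
from m2 import *
t,s=pickle.load(open("s0.pkl","rb"))
hs=lambda im:cv2.cvtColor(im,cv2.COLOR_BGR2HSV)
def wood(im):
    h=hs(im); g=(h[...,1]>70); return g
for n,S,b in (("top",t,(385,183,100,100)),("side",s,(205,300,150,118))):
    a,c=blobs(S,*b,wood,4)[0]; P=plane(S,c,18)[:,:2]; R=cv2.minAreaRect(np.float32(P)); print("deck",n,a,R)
    q=cv2.approxPolyDP(np.float32(P).reshape(-1,1,2),15,True).reshape(-1,2); print(q.round(1).tolist())
def green(im):
    h=hs(im); return (h[...,0]>40)&(h[...,0]<90)&(h[...,1]>90)
for n,S,b in (("top",t,(390,188,92,92)),("side",s,(205,300,150,118))):
    o=blobs(S,*b,green,4); c=np.vstack([x[1] for x in o]); P=plane(S,c,30)[:,:2]; print("board",n,cv2.minAreaRect(cv2.convexHull(np.float32(P))))
from rig import inverse_kinematics as ik
for al in (83,263,-7,173):
    f=np.radians((al+90)/2); q=[np.cos(f),np.sin(f),0,0]; v=ik([587,278,120],q); print(al,None if v is None else np.round(v,2))
for al in (90,270,0,180):
    f=np.radians((al+90)/2); q=[np.cos(f),np.sin(f),0,0]; v=ik([566,-242,180],q); print(al,None if v is None else np.round(v,2))
E
python3 m3.py
```

```text
deck top 6701.375 ((567.4961547851562, -239.50308227539062), (202.08045959472656, 200.0668182373047), 88.75667572021484)
[[667.0, -142.5], [470.8999938964844, -138.1999969482422], [467.70001220703125, -337.3999938964844], [663.0, -341.3999938964844]]
deck side 12322.6875 ((565.2059936523438, -246.96487426757812), (207.70518493652344, 201.25808715820312), 88.7982177734375)
[[666.5999755859375, -147.3000030517578], [468.8999938964844, -141.60000610351562], [463.29998779296875, -331.0], [658.5, -352.0]]
board top ((567.5479736328125, -240.8486785888672), (161.659423828125, 161.89369201660156), 88.92708587646484)
board side ((564.52587890625, -244.53253173828125), (167.47593688964844, 167.36109924316406), 89.01815795898438)
83 [-0.64  0.46  0.18  1.62 -0.09  1.07  1.01]
263 [-0.99  0.55  0.68  1.63 -0.38  1.1  -1.89]
-7 [-0.83  0.49  0.44  1.63 -0.23  1.07 -0.44]
173 [-0.44  0.46 -0.1   1.62  0.05  1.07  2.47]
90 [-0.3   0.48  0.88  1.66 -0.39  1.19  2.24]
270 [-0.34  0.51  0.95  1.66 -0.44  1.21 -0.86]
0 [-0.36  0.53  1.    1.66 -0.47  1.22  0.74]
180 [-0.48  0.69  1.27  1.66 -0.68  1.31 -2.23]
```

Deck yaw is about −1.2°. The sink centre is about (566.5, −242), with the deck, board and dots agreeing within 2–3 mm, and I'll check it again with the fan held above it. The plan is to squeeze the fan across one pair of sides to centre it, then grip it across the other pair.

```bash
cat > g.py <<'E'
from rig import r,effector,inverse_kinematics,eyes,hand_in
import numpy as np
from h import *
def Q(a):
    f=np.radians((a+90)/2); return [float(np.cos(f)),float(np.sin(f)),0.,0.]
def st(m=""): print(m,round(r.read_time_s(),2),np.round(r.read_position(),1),"w",round(r.read_grip_width(),1),"F",np.round(r.read_contact_force(),2))
E
python3 - <<'E'
from g import *
r.move_pose([587.3,278.5,80],Q(-7)); effector.command_gripper(73,30); st("above")
hit=r.move_l([587.3,278.5,1],feed=60,force_limit=6); st(hit)
t=eyes.snapshot("top");s=eyes.snapshot("side")
a=cv2.resize(t["pixels"][180:270,170:290],None,fx=5,fy=5)[:450,:400];b=cv2.resize(s["pixels"][140:230,210:290],None,fx=5,fy=5)[:450,:400]
cv2.imwrite("pics/g1.png",np.hstack([cv2.resize(t["pixels"][180:270,180:260],None,fx=5,fy=5),b]))
E
```

```text
above 2.2 [587.  279.4  80.1] w 72.8 F [-0.07  0.87 -0.09]
False 3.67 [587.7 278.7   1.5] w 72.7 F [-0.78  0.01  1.51]
```

View pics/g1.png

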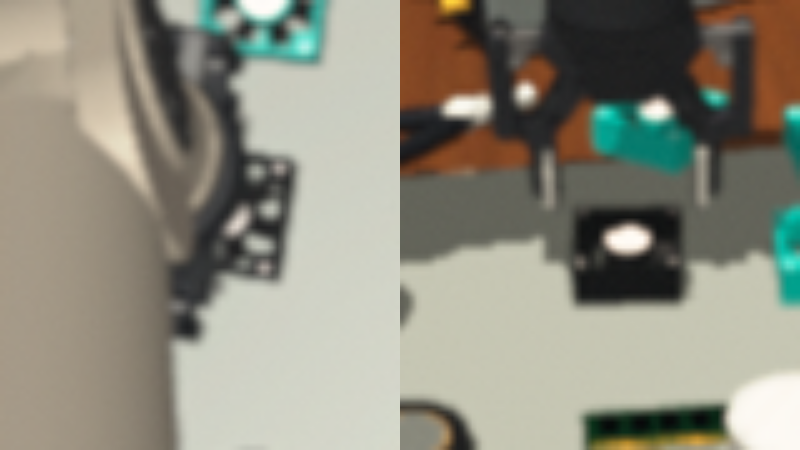

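```bash
python3 - <<'E'
from g import *
s=eyes.snapshot("side")
P=[[587.7+d,278.7-d*.12,z] for d in(-36.5,36.5) for z in(0,13,40)]
print(proj(s,P).round(1)); print(proj(s,[[587.7,278.7,0]]))
st()
print(ray(s,[[239,181]]), plane(s,[[239,181],[271,180]],10).round(1),plane(s,[[239,181],[271,180]],40).round(1))
crop(s,190,110,130,110,6,"g1b.png",proj(s,P))
E
```

```text
[[242.5 194.5]
 [242.3 190.6]
 [241.7 182.4]
 [269.  194. ]
 [268.9 190.1]
 [268.8 181.9]]
[[255.75569124 194.24017702]]
 3.82 [587.5 278.6   1.4] w 73.1 F [ 0.59 -0.25  0.5 ]
(array([ 514.57970499, -611.94338231,  620.66459732]), array([[ 0.027968  ,  0.84732089, -0.54482085]])) [[545.9 337.8  10. ]
 [637.4 329.1  10. ]] [[544.4 291.1  40. ]
 [631.4 282.9  40. ]]
```

View pics/g1b.png

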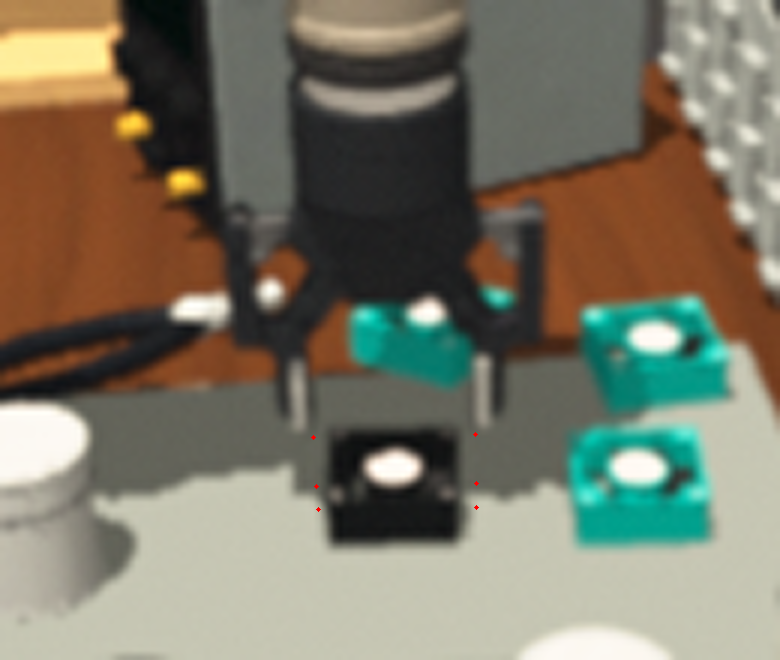

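```bash
python3 - <<'E'
from g import *
import pickle
t0,s0=pickle.load(open("s0.pkl","rb"))
print(proj(s0,[[258.1,595.9,191.9]]),proj(t0,[[258.1,595.9,191.9]]))
t=eyes.snapshot("top"); st()
print(np.round(r.read_qpos(),3), r.read_ee_rot())
P=[[587.7+d,278.7-d*.12,z] for d in(-36.5,36.5) for z in(0,13,40)]
a=[]
def c(S,x0,y0,w,h,k,ov):
    im=cv2.resize(S["pixels"][y0:y0+h,x0:x0+w],None,fx=k,fy=k,interpolation=cv2.INTER_CUBIC)
    for p in ov: cv2.circle(im,(int((p[0]-x0+.5)*k),int((p[1]-y0+.5)*k)),2,(0,0,255),-1)
    return im
cv2.imwrite("pics/g2.png",np.hstack([c(t,180,170,80,100,5,proj(t,P)),c(s0,90,20,80,100,5,proj(s0,[[258.1,595.9,191.9]]))]))
E
```

```text
[[136.91448993  94.48360586]] [[ 44.57241332 376.28655137]]
 3.87 [587.4 278.6   1.3] w 73.3 F [ 0.12  0.06 -0.28]
[-0.789  0.625  0.391  1.711 -0.298  0.864 -0.391] [7.48930501e-01 6.62648506e-01 2.50522605e-04 2.07689166e-05]
```

View pics/g2.png

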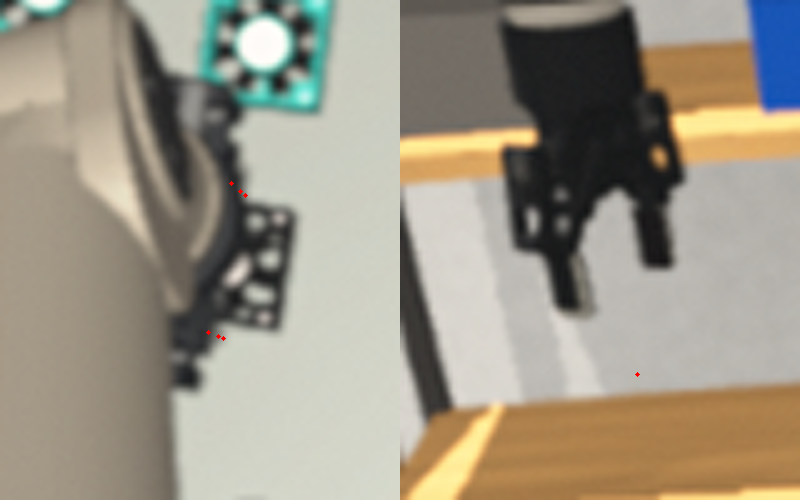

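The side picture shows the fan clear, between and below the fingers. The tips are at about (240,181) and (270,180), but for the reported TCP they should project to about row 191. The start picture shows the same offset. So either the tips really are about 40 mm higher than reported or they sit behind the fan. I'll get a proper two-view measurement of the gripper before going lower.

```bash
python3 - <<'E'
from g import *
P=r.read_position()
# rotate jaws along y? instead shift toward camera-visible spot: raise, and take both views
r.move_l([587.3,278.5,60],feed=200)
t=eyes.snapshot("top");s=eyes.snapshot("side"); st()
import pickle; pickle.dump((t,s),open("s1.pkl","wb"))
def c(S,x0,y0,w,h,k,ov=()):
    im=cv2.resize(S["pixels"][y0:y0+h,x0:x0+w],None,fx=k,fy=k,interpolation=cv2.INTER_CUBIC)
    for p in ov: cv2.circle(im,(int((p[0]-x0+.5)*k),int((p[1]-y0+.5)*k)),2,(0,0,255),-1)
    return im
pt=[[587.3,278.5,60],[587.3,278.5,100]]
cv2.imwrite("pics/g3.png",np.hstack([c(t,150,150,100,125,4,proj(t,pt)),c(s,205,90,100,125,4,proj(s,pt))]))
E
```

```text
4.41 [586.3 278.3  59.1] w 73.1 F [ 0.04  0.12 -0.84]
```

View pics/g3.png

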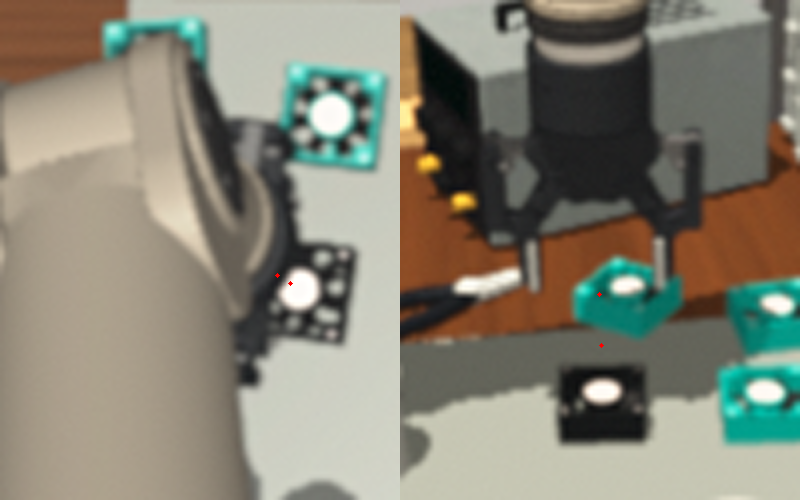

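```bash
python3 - <<'E'
from h import *
import pickle
t,s=pickle.load(open("s1.pkl","rb"))
def tri(a,b):
    oa,da=ray(t,[a]);ob,db=ray(s,[b]);da=da[0]/np.linalg.norm(da[0]);db=db[0]/np.linalg.norm(db[0])
    A=np.stack([da,-db],1);k=np.linalg.lstsq(A,ob-oa,rcond=None)[0];p,q=oa+k[0]*da,ob+k[1]*db
    print(((p+q)/2).round(0),np.linalg.norm(p-q).round(1))
tri((150+248/4,150+375/4),(205+90/4,90+175/4))   # -x knuckle outer top/mid
tri((150+248/4,150+375/4),(205+90/4,90+140/4))
tri((150+248/4,150+375/4),(205+90/4,90+235/4))
tri((150+260/4,150+125/4),(205+297/4,90+140/4))
tri((150+260/4,150+125/4),(205+297/4,90+200/4))
E
```

```text
[524. 273. 192.] 0.4
[524. 268. 218.] 2.6
[523. 282. 146.] 5.9
[652. 268. 208.] 0.1
[657. 278. 163.] 7.9
```

Triangulating the knuckles gives y ≈ 275 and a centre x ≈ 588, so the lateral position is right and the offset is in height: the tips stand about 40 mm higher than reported. I'll feel for the bench with a force limit.

```bash
python3 - <<'E'
from g import *
r.move_l([587.3,278.5,2],feed=200); st()
try:
    hit=r.move_l([587.3,278.5,-50],feed=50,force_limit=5); st(hit)
except r.MotionError as e: print("err",e)
s=eyes.snapshot("side")
crop(s,190,110,130,110,6,"g4.png",proj(s,[[587.3,278.5,0]]))
E
```

```text
4.85 [586.6 278.    1. ] w 72.8 F [-0.1  -0.25  0.1 ]
True 5.75 [586.7 278.2 -46.9] w 73.0 F [-1.09 -0.42  5.25]
```

View pics/g4.png

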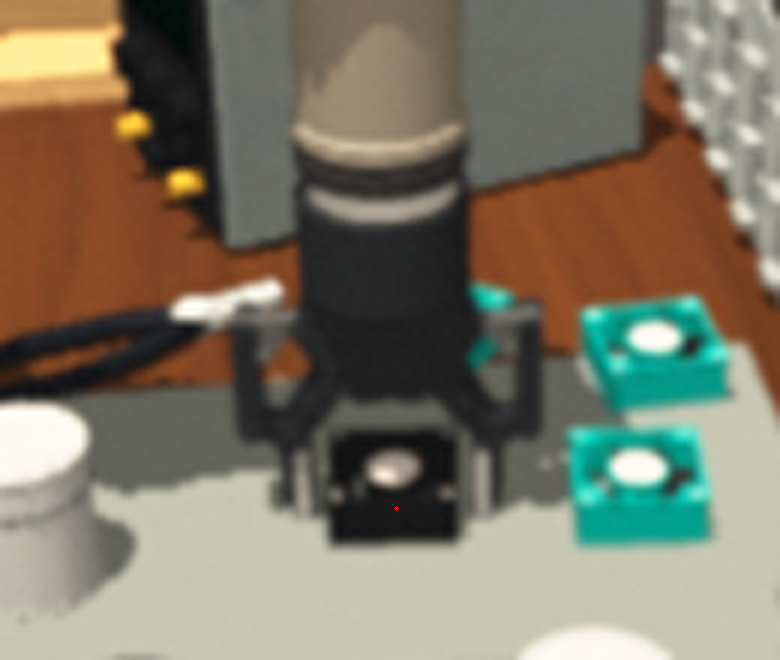

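Contact with the bench came at a reading of −46.9, with the fingers straddling the fan (tips at rows ~194 as expected for z=0). So the tip height is the reading + 47 mm at this opening, and I'll use that. Now squeeze, turn and grip.

```bash
python3 - <<'E'
from g import *
r.move_l([587.3,278.5,-40],feed=60)
effector.command_gripper(50,20); st("sq1")
effector.command_gripper(75); 
r.move_l([587.3,278.5,10],feed=200); r.move_pose([587.3,278.5,10],Q(83)); st("turned")
hit=r.move_l([587.3,278.5,-40],feed=70,force_limit=6); st(hit)
effector.command_gripper(50,35); st("grip")
s=eyes.snapshot("side");t=eyes.snapshot("top")
cv2.imwrite("pics/g5.png",np.hstack([cv2.resize(S["pixels"][y:y+100,x:x+100],None,fx=4,fy=4) for S,x,y in((t,170,170),(s,205,120))]))
E
```

```text
sq1 6.34 [587.2 278.5 -40.1] w 59.6 F [-0.54 -0.32  2.07]
turned 8.26 [586.7 278.2   9.2] w 74.9 F [0.11 0.79 0.7 ]
False 9.12 [587.7 278.6 -39.7] w 75.0 F [-0.25 -0.4   0.81]
grip 9.41 [588.  278.9 -39.1] w 59.2 F [-0.66  0.6   3.14]
```

View pics/g5.png

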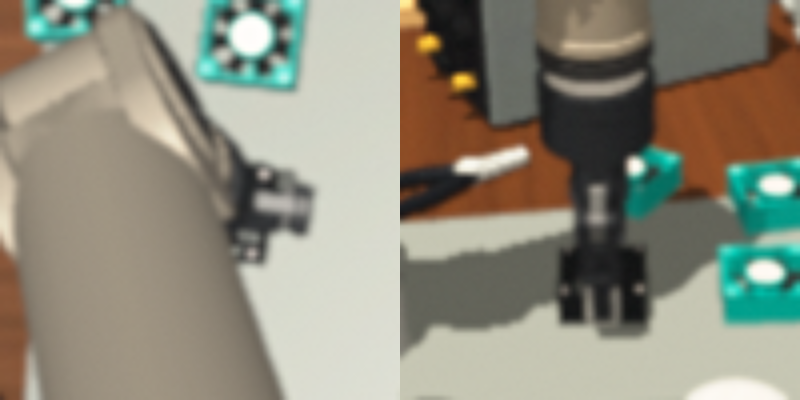

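The grip stopped at 59.2 mm on the fan's sides, with the finger centred on it in the side view. Lifting and carrying to hover over the sink.

```bash
python3 - <<'E'
from g import *
r.move_l([587.6,278.7,0],feed=120); st("lift"); 
r.move_l([587.6,278.7,70],feed=250)
r.move_pose([566.5,-242,70],Q(88.8)); st("over")
r.move_l([566.5,-242,28],feed=150); r.pause(.2); st("hover")
s=eyes.snapshot("side");t=eyes.snapshot("top")
import pickle; pickle.dump((t,s),open("s2.pkl","wb"))
cv2.imwrite("pics/p1.png",np.hstack([cv2.resize(S["pixels"][y:y+100,x:x+100],None,fx=4,fy=4,interpolation=cv2.INTER_CUBIC) for S,x,y in((t,400,180),(s,225,290))]))
E
```

```text
lift 9.99 [ 5.874e+02  2.786e+02 -1.000e-01] w 59.2 F [-0.63 -0.9  -1.35]
over 12.31 [ 567.3 -240.1   69.8] w 59.5 F [-0.26  0.07  1.03]
hover 12.94 [ 567.6 -242.3   29.2] w 59.1 F [ 0.41 -0.35 -0.25]
```

View pics/p1.png

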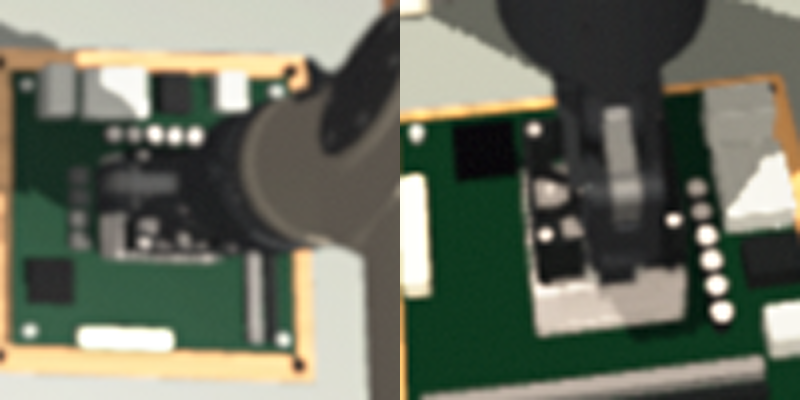

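```bash
python3 - <<'E'
from m2 import *
t,s=pickle.load(open("s2.pkl","rb"))
g=np.array([(533,128),(672,218),(545,235)],float)
out=[]
for U,V in g:
    u=225+(U-400+.5)/4-.5; v=290+(V+.5)/4-.5
    x0,y0=int(u)-2,int(v)-2
    im=cv2.resize(s["pixels"][y0:y0+6,x0:x0+6],None,fx=10,fy=10,interpolation=cv2.INTER_CUBIC); w=np.clip(gray(im).astype(float)-100,0,None)
    Y,X=np.mgrid[:60,:60]; out.append((((X*w).sum()/w.sum()+.5)/10-.5+x0,((Y*w).sum()/w.sum()+.5)/10-.5+y0))
print(np.round(out,1)); P=plane(s,out,93); print(P.round(1),"centre",P[:2].mean(0), np.linalg.norm(P[0]-P[1]),np.linalg.norm(P[2]-P[1]),np.linalg.norm(P[0]-P[2]))
E
```

```text
[[258.  321.8]
 [293.  344.5]
 [260.9 348.2]]
[[ 541.8 -217.4   93. ]
 [ 590.5 -268.1   93. ]
 [ 540.7 -267.2   93. ]] centre [ 566.16008784 -242.72918339   93.        ] 70.32661941436152 49.86045231752922 49.847194530884465
```

```bash
python3 - <<'E'
from m2 import *
t,s=pickle.load(open("s0.pkl","rb"))
sat=lambda im:cv2.cvtColor(im,cv2.COLOR_BGR2HSV)[...,1]
c=blobs(s,250,320,46,52,lambda im:(gray(im)>105)&(sat(im)<60))[0][1]
q=cv2.approxPolyDP(np.float32(c).reshape(-1,1,2),1.5,True).reshape(-1,2); print("side",q.round(1).tolist()); 
print("z60",plane(s,q,60)[:,:2].round(1).tolist());print("z30",plane(s,q,30)[:,:2].round(1).tolist())
c=blobs(t,424,212,36,38,lambda im:(gray(im)>105)&(sat(im)<60))[0][1]
q=cv2.approxPolyDP(np.float32(c).reshape(-1,1,2),1.5,True).reshape(-1,2); print("top",q.round(1).tolist()); print("z60",plane(t,q,60)[:,:2].round(1).tolist())
X=np.hstack([cv2.resize(S["pixels"][y:y+50,x:x+50],None,fx=8,fy=8,interpolation=cv2.INTER_CUBIC) for S,x,y in((t,418,205),(s,250,320))])
for S,k,x,y in((t,0,418,205),(s,400,250,320)):
  for z in(60,30):
    for p in proj(S,[[566.5+a,-242+b,z] for a in(-30,30) for b in (-30,30)]):
        cv2.circle(X,(int((p[0]-x+.5)*8+k),int((p[1]-y+.5)*8)),2,(0,0,255),-1)
cv2.imwrite("pics/sink.png",X)
E
```

```text
side [[290.6000061035156, 328.1000061035156], [254.6999969482422, 331.8999938964844], [258.3999938964844, 371.3999938964844], [280.79998779296875, 371.3999938964844], [295.3999938964844, 368.79998779296875], [295.3999938964844, 352.3999938964844]]
z60 [[597.0, -213.9], [535.6, -212.6], [533.5, -286.6], [567.9, -291.8], [591.2, -290.8], [596.5, -261.9]]
z30 [[601.4, -192.6], [536.7, -191.2], [534.5, -269.2], [570.7, -274.6], [595.3, -273.6], [600.9, -243.2]]
top [[427.79998779296875, 218.10000610351562], [425.6000061035156, 224.10000610351562], [426.29998779296875, 243.1999969482422], [431.70001220703125, 245.1999969482422], [455.79998779296875, 244.6999969482422], [454.70001220703125, 218.10000610351562]]
z60 [[597.6, -210.0], [583.3, -204.3], [538.2, -204.6], [533.7, -216.9], [535.5, -272.9], [598.3, -272.8]]
```

View pics/sink.png

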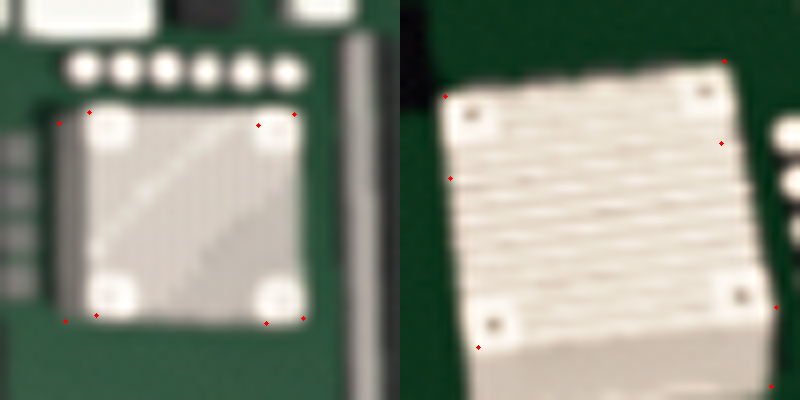

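```bash
python3 - <<'E'
from m2 import *
t,s=pickle.load(open("s0.pkl","rb"))
def go(S,pts,x,y,sgn):
    out=[]
    for U,V in pts:
        u=(U+.5)/8-.5+x;v=(V+.5)/8-.5+y
        X,Y=np.meshgrid(np.linspace(-1.6,1.6,33),np.linspace(-1.6,1.6,33))
        for _ in range(3):
            w=sgn*cv2.remap(gray(S["pixels"]).astype(np.float32),(X+u).astype(np.float32),(Y+v).astype(np.float32),cv2.INTER_CUBIC)
            w=np.clip(w-np.percentile(w,70),0,None)*(np.hypot(X,Y)<1.5); u+=(X*w).sum()/w.sum();v+=(Y*w).sum()/w.sum()
        out.append((u,v))
    P=plane(S,out,60); d=P-P[[1,2,3,0]]
    print(np.round(out,2).tolist(),P[:,:2].round(1).tolist(),"c",P.mean(0).round(1),"sides",np.linalg.norm(d,axis=1).round(1),"ang",np.degrees(np.arctan2(d[:,1],d[:,0])).round(1))
go(s,[(72,116),(304,92),(341,296),(93,325)],250,320,-1)
go(t,[(110,128),(275,125),(280,298),(112,297)],418,205,1)
E
```

```text
[[258.48, 333.81], [287.65, 330.93], [292.18, 356.62], [261.22, 360.12]] [[541.5, -217.3], [591.1, -218.9], [590.0, -268.7], [540.1, -267.5]] c [ 565.7 -243.1   60. ] sides [49.6 49.8 49.8 50.2] ang [178.2  88.7  -1.3 -91.5]
[[432.51, 220.1], [451.09, 219.63], [451.12, 242.75], [433.06, 242.24]] [[592.9, -220.9], [594.5, -264.3], [539.9, -262.2], [540.6, -220.4]] c [ 567.  -241.9   60. ] sides [43.5 54.6 41.8 52.3] ang [ 92.1  -2.2 -90.9 179.4]
```

The side camera gives the sink screw holes as an exact 50 mm square, centre (565.7, −243.1), yaw −1.5°. The same camera sees the held fan at (566.2, −242.7), yaw −1.0°. I'll correct by (−0.5, −0.4) and lower.

```bash
python3 - <<'E'
from g import *
r.move_l([566.0,-242.4,28],Q(88.5),feed=60)
hit=r.move_l([566.0,-242.4,14],feed=15,force_limit=4); st(hit)
if hit and 17<r.read_position()[2]<25:
    effector.command_gripper(68); st("open")
    p=r.read_position(); r.move_l([566.0,-242.4,p[2]+45],feed=120); effector.command_gripper(85)
    r.move_pose([566,-150,110],Q(88.5)); 
    r.move_pose([461.9,12.7,110],Q(90)); st("tin")
s=eyes.snapshot("side");t=eyes.snapshot("top")
import pickle; pickle.dump((t,s),open("s3.pkl","wb"))
cv2.imwrite("pics/p2.png",np.hstack([cv2.resize(S["pixels"][y:y+50,x:x+50],None,fx=8,fy=8,interpolation=cv2.INTER_CUBIC) for S,x,y in((t,418,205),(s,250,315))]))
E
```

```text
True 13.87 [ 566.  -242.4   20.8] w 59.4 F [-1.11  0.01  4.3 ]
open 14.12 [ 564.8 -241.9   19.6] w 67.6 F [ 0.08  0.04 -0.54]
tin 16.24 [463.   10.8 110.1] w 85.3 F [ 1.22  1.01 -0.08]
```

View pics/p2.png

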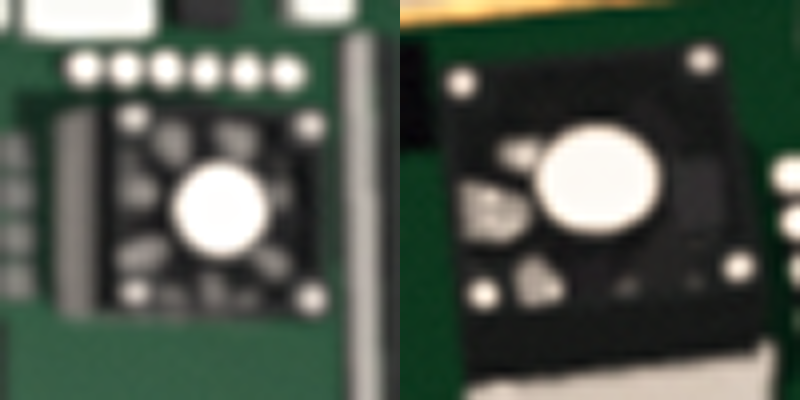

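```bash
cat > chk.py <<'E'
from m2 import *
def fan(S,pts,x,y,sc,z=85):
    out=[]
    for U,V in pts:
        u=(U+.5)/sc-.5+x;v=(V+.5)/sc-.5+y
        X,Y=np.meshgrid(np.linspace(-2,2,41),np.linspace(-2,2,41))
        for _ in range(4):
            w=cv2.remap(gray(S["pixels"]).astype(np.float32),(X+u).astype(np.float32),(Y+v).astype(np.float32),cv2.INTER_CUBIC)
            w=np.clip(w-120,0,None)*(np.hypot(X,Y)<1.9); u+=(X*w).sum()/w.sum();v+=(Y*w).sum()/w.sum()
        out.append((u,v))
    P=plane(S,out,z); d=P-P[[1,2,3,0]]
    print("fan c",P.mean(0).round(1),"sides",np.linalg.norm(d,axis=1).round(1),"ang",np.degrees(np.arctan2(d[:,1],d[:,0])).round(1))
if __name__=="__main__":
    t,s=pickle.load(open("s3.pkl","rb"))
    fan(s,[(61,83),(302,60),(340,267),(84,294)],250,315,8)
    fan(t,[(134,118),(310,125),(312,298),(135,292)],418,205,8)
E
python3 chk.py
cat > heft.py <<'E'
from g import *
def F(n=6):
    a=[]
    for _ in range(n): a.append(r.read_contact_force()); r.pause(.04)
    return np.mean(a,0)
def pick(x,y,a,zg=-8):
    r.move_l([x,y,zg],feed=130,force_limit=12); st("at")
    f0=F(); effector.command_gripper(45,60); st("grip")
    r.move_l([x,y,zg+25],feed=60); r.pause(.3); f1=F(10); st("lifted"); print("weight N",round(float(f0[2]-f1[2]),2)); return float(f0[2]-f1[2])
def setdown(x,y,zg=-8):
    hit=r.move_l([x,y,zg-4],feed=25,force_limit=2.5); st(f"down {hit}")
    effector.command_gripper(85,30); st("open"); 
E
python3 - <<'E'
from heft import *
pick(461.9,12.7,90)
E
```

```text
fan c [ 564.6 -243.    85. ] sides [49.9 49.8 49.9 50.1] ang [178.1  88.6  -1.6 -91.4]
fan c [ 566.2 -241.4   85. ] sides [50.2 49.8 49.8 50.2] ang [ 88.   -1.8 -91.5 178.6]
at 17.4 [462.7  12.7  -7.5] w 84.9 F [ 0.35  0.29 -0.32]
grip 18.01 [462.4  12.8  -7.5] w 59.1 F [-0.13 -0.26  6.26]
lifted 19.29 [461.9  12.7  17. ] w 58.7 F [ 1.25  0.29 -2.27]
weight N 2.14
```

The fan measures (564.6, −243.0) against the sink's (565.7, −243.1), so it is 1.1 mm off with yaw within 0.1°. The first tin weighs 2.1 N, so it is light. I'll put it back and heft the next.

```bash
python3 - <<'E'
from heft import *
setdown(461.9,12.7); r.move_l([461.9,12.7,60],feed=200)
r.move_pose([640.8,54,60],Q(90)); st("over")
w=pick(640.8,54,90)
E
```

```text
down True 20.19 [461.6  12.7  -7.5] w 59.2 F [-0.49 -0.76  3.8 ]
open 20.57 [460.3  12.6  -8.2] w 85.2 F [-0.22 -0.16 -0.19]
over 21.82 [638.4  53.2  58.3] w 84.7 F [-0.48 -0.56  0.09]
at 22.5 [641.1  53.8  -7.3] w 85.2 F [ 0.49 -0.27  0.59]
grip 23.11 [641.5  54.1  -7.3] w 58.7 F [ 0.2  -0.07  3.51]
lifted 24.39 [640.8  54.   17. ] w 59.2 F [ 0.13  0.05 -2.18]
weight N 2.58
```

2.6 N, also light. Putting it back and hefting the third.

```bash
python3 - <<'E'
from heft import *
setdown(640.8,54); r.move_l([640.8,54,60],feed=200)
r.move_pose([422.6,249.6,60],Q(90)); st("over")
w=pick(422.6,249.6,90)
E
```

```text
down True 25.29 [640.5  54.   -7.4] w 58.7 F [0.21 0.71 4.19]
open 25.68 [638.7  53.8  -9. ] w 85.0 F [-0.55 -0.27 -0.12]
over 27.29 [424.  248.7  59.9] w 84.8 F [ 0.73 -0.57  0.17]
at 27.97 [423.5 249.5  -7.7] w 84.8 F [-0.21 -0.16  0.86]
grip 28.57 [422.9 249.6  -7.4] w 58.8 F [-1.02 -1.66  5.7 ]
lifted 29.86 [422.6 249.6  17. ] w 58.6 F [-0.43 -0.29 -5.06]
weight N 6.51
```

6.5 N, so this is the full one. Lifting it well above 100 mm and checking everything.

```bash
python3 - <<'E'
from heft import *
effector.command_gripper(45,80)
r.move_l([430,230,150],feed=80); r.pause(.6); st("up")
print("joint v",np.abs(r.read_joint_velocities()).max(),"F",F(8).round(2))
s=eyes.snapshot("side");t=eyes.snapshot("top")
import pickle; pickle.dump((t,s),open("s4.pkl","wb"))
cv2.imwrite("pics/e_side.png",s["pixels"]);cv2.imwrite("pics/e_top.png",t["pixels"])
from chk import fan
fan(s,[(61,83),(302,60),(340,267),(84,294)],250,315,8)
fan(t,[(134,118),(310,125),(312,298),(135,292)],418,205,8)
E
```

```text
up 32.51 [430. 230. 150.] w 58.8 F [ 0.66  0.4  -5.45]
joint v 0.0020426398588644537 F [ 0.1   0.12 -5.96]
fan c [ 564.6 -243.    85. ] sides [49.8 49.8 49.9 50. ] ang [178.2  88.6  -1.6 -91.5]
fan c [ 566.2 -241.4   85. ] sides [50.2 49.8 49.8 50.2] ang [ 88.1  -1.8 -91.5 178.6]
```

View pics/e_side.png

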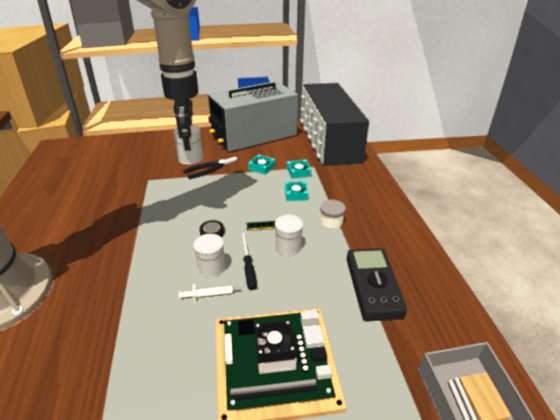

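View pics/e_top.png

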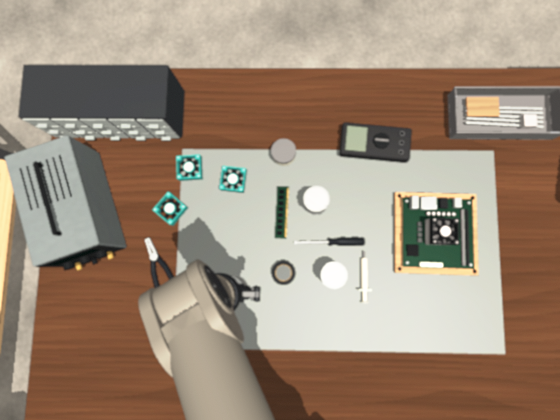

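Side view: tin held upright at (187,147); fan on the sink at (275,340); light tins standing at (288,237) and (210,256). I'll do one last check of the held tin's height and the light tins' positions, then hand in.

```bash
python3 - <<'E'
from m2 import *
t,s=pickle.load(open("s4.pkl","rb"))
print("held tin bottom/top expected px",proj(s,[[430,230,158],[430,230,230],[430,230,100]]).round(0).tolist())
for n,S,bs in (("top",t,((300,180,34,36),(318,257,36,36))),("side",s,((270,210,38,32),(190,230,38,28)))):
    for b in bs:
        P=plane(S,blobs(S,*b,lambda im:gray(im)>235)[0][1],72); print(n,cen(np.float32(P[:,:2])).round(1),np.ptp(P,axis=0).round(1))
crop(s,150,100,80,80,7,"held.png",proj(s,[[430,230,158]]))
E
```

```text
held tin bottom/top expected px [[190.0, 157.0], [186.0, 130.0], [193.0, 178.0]]
top [640.8  54.1] [59.5 59.2  0. ]
top [461.5  12.4] [63.9 61.9  0. ]
side [639.7  53.7] [58.6 58.1  0. ]
side [460.7  12.5] [59.6 57.6  0. ]
```

View pics/held.png

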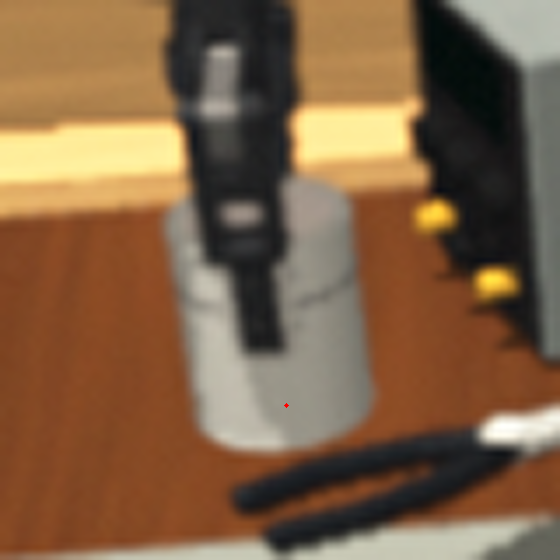

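The underside centre projects inside the bottom ellipse at about 158 mm up, and the tin is upright in the fingers.

```bash
python3 - <<'E'
from g import *
st(); print(hand_in())
E
```

```text
32.94 [430. 230. 150.] w 58.8 F [-0.38 -0.09 -6.51]
the job is handed in; nothing more can be done
None
```

The fan is on the heatsink and released, the two light tins are back on the bench, and the full one is still in the gripper. I handed the job in at 32.9 s.

- **Fan:** I squeezed it across both pairs of sides to centre it, then set it down. It is about 1.1 mm off the heatsink's centre and within 0.3° of its angle, by the side camera. A later look showed it had not moved.
- **Tins:** They weighed 2.1 N, 2.6 N and 6.5 N. The two light ones stand within about 1 mm of where they were. The full one is upright and still over the mat, its underside about 158 mm up.
- **Other items:** In the last top and side pictures everything else looked to be where it was; I did not measure those positions.

**What disagreed:**
- **Reported tool height:** The tool's reported height did not match the real fingertips, which stand about 47 mm higher at a 73 mm opening. I found this in the pictures, confirmed it by touching the bench, and corrected all heights for it.
- **Cameras:** The two cameras differ by about 1.6 mm in each direction on the fan, so for its final position I relied on fan and heatsink holes seen by the same camera.

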